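# Flip up the desk easel and set the pattern board on it

## Robot

A 7-joint arm with a two-finger parallel gripper is mounted at the origin on the work surface. World frame = base frame: x ahead of the robot, y to its left, z up, the work surface at z = 0. Lengths are in m, angles in degrees, forces in N, time in s.
With the tool pointing down it reaches from about 0.425 to 0.875 m from the base axis. Payload 4.7 kg.
Tool frame: the origin (TCP) lies between the finger pads; the fingertips stand 8 mm ahead of it and the grasp point (between the pads) lies 11 mm behind it; x points along the fingers, z is the direction in which the jaws open and shut, and the axes are right-handed (so a half turn about x gives the same grasp; the last joint's range is limited). The gripper opens to 87 mm and grips with 3 to 60 N. Pads are 19 mm wide; open, the fingers measure 117 mm over their backs; the gripper's body (75 mm by 190 mm) begins 51 mm behind the grasp point.
Start: joints at [75.98, 18.392, -4.016, 83.108, 1.295, 78.541, -3.26], TCP at [0.166, -0.628, 0.231] pointing down, gripper open.
Joint ranges: [-163.93, 163.93], [-17.29, 119.83], [-79.2, 71.16], [3.27, 140.29], [-89.18, 269.18], [5.43, 117.66], [-154.24, 154.24]. Speed limits (degrees/s): [147.25, 147.25, 180, 180, 180, 180, 180].

## Interface

Orientations are given as [roll, pitch, yaw] about the fixed x, y, z axes, in that order (R = Rz(yaw) Ry(pitch) Rx(roll)).
In Python, from cell import telemetry, vision, sign_off gives the robot as it stands. The module is installed in compiled form; this text tells all that it offers.
- The arm moves only by the tool drive_tool, never from a script. Its arguments are lists of equal length, an entry for each row: "offset": the shift along the tool's x, y, z in m, a list of three; "angular": the turn, a rotation vector about the tool's x, y, z in rad, a list of three. A call has 1 to 10 rows; each row is the pose to reach, as a shift and turn from the pose measured when the call began, along the tool's axes at that moment; what a row does not reach only later rows make up. A row lasts 1/8 s, in which the tool goes at most 62.5 mm and 10.7 degrees, less where a joint would pass 70% of its speed; a pose out of reach is approached as far as the arm can. A call with a gripper value outside its range is refused whole. "fingers" is the closure, from -1 (fully open) to 1 (shut), set as the call begins (left out, the last holds). The fingers move at their own pace and stop on an object; "squeeze" is the grip in N (left out, the last holds). Time passes only in rows, so rows that repeat a pose let the fingers close. It gives the time, the measured TCP pose, the force and the opening at its end, in the units of the state.
- telemetry.get_obs(): the state, without advancing time (a new reading comes with each control period).
- vision.read_camera(name): name is "side" or "top"; returns a dict with "pixels" (480x640x3 uint8, red, green, blue), "intrinsics" (3x3 intrinsics, pixels), "distortion" ([k1, k2, p1, p2, k3] as OpenCV has them; the pictures are not rectified), "world_from_camera" (4x4, takes a point from camera to world coordinates). Camera axes: x right, y up, looking along -z (the intrinsics and any distortion apply to the point x, -y, -z); pixel columns grow to the right and rows downward; lengths in m; the calibration is good to about 2 mm. A picture is of the moment at which its call begins. There is no depth.
- sign_off(): hands the job in, once; it reports no verdict.
The state is a dict: "time_s": time; "qpos": joint angles; "joint_velocities": joint speeds; "effort": joint torques, N m; "tool_pos": TCP position; "tool_rot": TCP orientation; "force": force on the tool from outside, world axes, zero at the start; "wrist_torque": the same for the moment, N m; "grip_width": finger opening in m.
Only numpy, scipy, OpenCV 4.12 (cv2) and the standard library are available. Lean on these libraries where they do the work, as an engineer would, in place of code of your own. Each camera call takes 0.05 s, during which the arm holds its last target.

## Task

Push the sprung backrest of the desk easel away from the trough, over its dead point, until it snaps back to its rear stop by itself. Then take the yellow pattern board out of the white rack and lower it into the easel's trough, centred, until you feel it touch down before letting go, and leave it leaning back on the backrest. Be gentle: never press the easel hard (20 N or more, by hand or through the board), do not let the board fall over, and leave the other things on the desk where they are.

Things in the scene. Friction and masses are not known exactly. Their poses are not given: they have to be found in the camera images.
- easel: Wooden desk easel, fixed to the desk; origin under its base plate (190 x, 216 y, 12 mm thick), front to -x. Between two slotted plates (y +-100, 58 mm high) a carriage (brown trough, hinged plywood backrest) is clamped at a place that differs each time: up to 16 mm fore or aft (x), 6 mm up or down of nominal. NO measured pose includes this: find it by touch or sight. It stays put.
- trough_nominal (a point): On the trough's floor at its NOMINAL place (easel axes; origin x -14, z 35 mm in the easel's frame); the true trough is offset with the carriage. Floor 28 mm wide in x, from 14 mm in front of this point (inner face of the 8 mm thick lip) to under the hinge 14 mm behind it; lip and end cheeks (at y +-80 mm) rise 20 mm above the floor.
- hinge_nominal (a point): NOMINAL middle of the backrest's hinge axis (along y; x 0, z 39 mm in the easel's frame, 4 mm above the trough floor); the true one is offset with the carriage. The plywood backrest is 130 mm wide (y), 8 mm thick, and reaches 120 mm from the axis, which lies in mid-thickness. At joint 0 its top front corner is 80 mm before (-x) and 89 mm above the axis.
- rest (a joint): Sprung backrest. 0 (start): front stop, leaning forward (-x) 0.698 rad from vertical, shutting off the trough. 1.0: rear stop, leaning back 0.302 rad. Over-centre at 0.86: below, the spring drives it to 0; above, on to 1.0. Pushed square to it at the top edge it takes about 7 N at 0, falling to nothing at 0.86; move along the edge's arc, as an edge rubbing up the fingers jams. Both stops are rigid: pressing on there passes 20 N.
- board: Loose yellow pattern board with a white sheet and circles drawn on both faces, 10 mm thick (x), 120 mm wide (y), 180 mm tall (z), about 0.14 kg. Origin: centre of its lower edge face; z points up along the board. It stands upright in the rack.
- rack: White plastic rack, fixed: base 150 (x) x 170 (y) x 12 mm, origin at its underside below the middle of the board's slot. The slot is 14 mm wide in x, between walls that reach to z 45 mm; it is open at its y ends. A fixed white card behind the board (x +58 mm) reaches to z 88 mm.
- bead_jar: Glass jar, 60 mm across, 75 mm high; bystander. Origin: centre of underside.
- spool: Wooden spool, 48 mm across, 50 mm high; bystander. Origin: centre of underside.
- hoop: Bare wooden hoop lying flat, 100 mm across, 10 mm high; bystander. Origin: centre of underside.
- pencil_cup: Blue cup, 72 mm across, 95 mm high; bystander. Origin: centre of underside.
- tape_roll: Green ring, 68 mm across, 18 mm high; bystander. Origin: centre of underside.
- screwdriver: Orange-handled screwdriver lying down, 150 mm long; bystander.
- findings: Clear divided tray, 100 x 70 x 30 mm; bystander. Origin: centre of underside.
Not all that is in view belongs to the job. Of the things like the board, leave any that is black or green; of the rest the larger one is meant.

How it is judged (in metres and radians):
On the way, in this order (a step that is already met when the one before it is completed fails the run):
1. the backrest has snapped to its rear stop (joint above 0.95) and nothing of the robot touches the easel, the board still in the rack (value of joint rest above 0.95 rad and contact force between each of the fingers, the arm and easel below 0.3 N and distance of board from where it was at the start of the episode below 0.02 m), for 0.2 s.
2. the board, still held, stands on the trough floor (value of joint rest above 0.95 rad and x of board in the frame of easel between -0.05 and 0.014 m and y of board in the frame of easel between -0.022 and 0.022 m and z of board in the frame of easel between 0.025 and 0.048 m and angle between the y axis of board and the y axis of easel, either way round below 0.2 rad and contact force between board and easel above 0.3 N and contact force between the fingers and board above 0.5 N), for 0.1 s.
At the end, for the whole second after the job is handed in: The backrest is at its rear stop (joint above 0.95); the board stands in the trough (lower edge on the trough floor, between lip and backrest, centred within 22 mm across, parallel within 0.2 rad), leans back 0.22 to 0.5 rad against the backrest and is at rest (value of joint rest above 0.95 rad and x of board in the frame of easel between -0.05 and 0.014 m and y of board in the frame of easel between -0.022 and 0.022 m and z of board in the frame of easel between 0.025 and 0.048 m and angle between the y axis of board and the y axis of easel, either way round below 0.2 rad and angle between board's own z axis and vertical between 0.22 and 0.5 rad and contact force between board and easel above 0.3 N and linear speed of board below 0.02 m/s); the robot touches nothing.
It fails at once if the robot presses on the easel with more than 20 N (contact force between any of the fingers, the arm and easel above 20 N).
It fails at once if the board is pressed on the easel with more than 20 N (contact force between board and easel above 20 N).
It fails at once if the board falls over (more than 1 rad from upright) (angle between board's own z axis and vertical above 1 rad).
It fails at once if a bystander is moved more than 25 mm (distance of any of bead_jar, spool, hoop, pencil_cup, tape_roll, screwdriver, findings from where it was at the start of the episode above 0.025 m).
It also fails if it takes over 72 s, if anything falls off the work surface, if the arm or the gripper's body presses on something with over 40 N, if the wrist force passes 120 N, or if a joint passes its speed limit or range.

## Working session

There is one attempt and no reset: what is moved stays moved. The work goes in short steps, Python scripts to look and compute and a tool call to move; the robot and the scene stay as the last step left them, time stands still between calls to the robot, and variables do not carry over. Pictures are saved under pics/ and viewed, and the job is handed in when it is done.

Besides the shell and the picture viewer there is one more tool, called after ">>>" as name(argument=value, ...) on one line, values as JSON. drive_tool: Moves the arm, as the interface text tells. Its arguments: {"type":"object","properties":{"offset":{"type":"array"},"angular":{"type":"array"},"fingers":{"type":"number"},"squeeze":{"type":"number"}},"required":["offset","angular"]}

```bash
mkdir -p pics
cat > h.py <<'E'
import numpy as np, cv2, json
from cell import telemetry, vision, sign_off
def shot(name,fn):
    c=vision.read_camera(name)
    cv2.imwrite('pics/'+fn+'.png',c['pixels'][:,:,::-1])
    np.savez('pics/'+fn+'.npz',**{k:np.array(v) for k,v in c.items()})
    return c
def load(fn): return np.load('pics/'+fn+'.npz')
def ray(c,uv):
    uv=np.array(uv,float).reshape(-1,1,2)
    p=cv2.undistortPoints(uv,c['intrinsics'],c['distortion'])[:,0]
    T=c['world_from_camera']
    d=np.c_[p[:,0],-p[:,1],-np.ones(len(p))]@T[:3,:3].T
    return T[:3,3],d
def onz(c,uv,z):
    o,d=ray(c,uv); return o+d*((z-o[2])/d[:,2])[:,None]
def proj(c,P):
    P=np.array(P,float).reshape(-1,3);T=np.linalg.inv(c['world_from_camera'])
    q=P@T[:3,:3].T+T[:3,3]; q=q*[1,-1,-1]
    return cv2.projectPoints(q.reshape(-1,1,3),np.zeros(3),np.zeros(3),c['intrinsics'],c['distortion'])[0][:,0]
def tri(c1,u1,c2,u2):
    o1,d1=ray(c1,u1);o2,d2=ray(c2,u2);d1=d1[0]/np.linalg.norm(d1[0]);d2=d2[0]/np.linalg.norm(d2[0])
    A=np.c_[d1,-d2];s=np.linalg.lstsq(A,o2-o1,rcond=None)[0]
    a=o1+d1*s[0];b=o2+d2*s[1];return (a+b)/2,np.linalg.norm(a-b)
E
python3 - <<'E'
from h import *
for n in('side','top'):
    c=shot(n,n+'0');print(n,np.round(c['world_from_camera'],3),np.round(c['intrinsics'],1),c['distortion'])
print(telemetry.get_obs())
E
```

```text
side [[-0.689  0.562 -0.458 -0.077]
 [-0.725 -0.52   0.452  0.663]
 [ 0.016  0.643  0.766  1.161]
 [ 0.     0.     0.     1.   ]] [[617.    0.  318.5]
 [  0.  617.  246.8]
 [  0.    0.    1. ]] [-0.11637652  0.          0.          0.          0.        ]
top [[ 0.024  0.998 -0.051  0.541]
 [-0.999  0.025  0.022  0.017]
 [ 0.023  0.051  0.998  1.078]
 [ 0.     0.     0.     1.   ]] [[440.5   0.  320.2]
 [  0.  440.5 237.8]
 [  0.    0.    1. ]] [-0.03675472  0.          0.          0.          0.        ]
{'time_s': 0.1, 'qpos': array([75.9810853 , 18.43444539, -4.01430024, 83.16833275,  1.2948645 ,
       78.54121642, -3.26143261]), 'joint_velocities': array([ 0.00408903, -0.03924143,  0.14676149, -0.21332857, -0.08595985,
        0.06492168,  0.08088166]), 'effort': array([-1.94095164e-04, -4.92568374e+01, -4.05911906e-01, -3.13400209e+01,
       -6.42851391e-02,  3.94415448e-02,  8.72766827e-05]), 'tool_pos': array([ 0.16614937, -0.62790248,  0.22957118]), 'tool_rot': array([-176.65774333,   89.90105744,  108.16814718]), 'force': array([ 0.12754609, -0.05579445, -0.23607949]), 'wrist_torque': array([ 0.02734319, -0.00063154, -0.00063289]), 'grip_width': 0.08731096515311744}
```

View pics/side0.png

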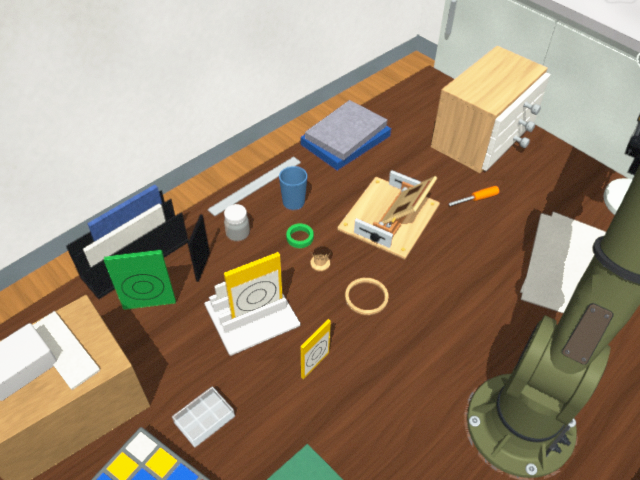

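View pics/top0.png

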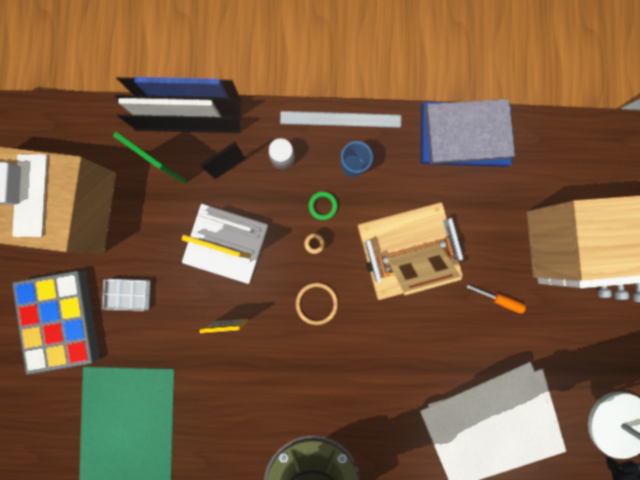

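Run:
```python
from h import *
s=load('side0')['pixels'][:,:,::-1];t=load('top0')['pixels'][:,:,::-1]
cv2.imwrite('pics/c1.png',np.hstack([cv2.resize(s[150:270,320:460],(0,0),fx=4,fy=4,interpolation=cv2.INTER_CUBIC)[:480,:]]))
cv2.imwrite('pics/c2.png',cv2.resize(t[190:310,345:475],(0,0),fx=5,fy=5,interpolation=cv2.INTER_CUBIC))
cv2.imwrite('pics/c3.png',np.hstack([cv2.resize(s[240:360,200:300],(400,480),interpolation=cv2.INTER_CUBIC),cv2.resize(t[195:295,175:275],(400,480),interpolation=cv2.INTER_CUBIC)]))
```

```text
(no output)
```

View pics/c1.png

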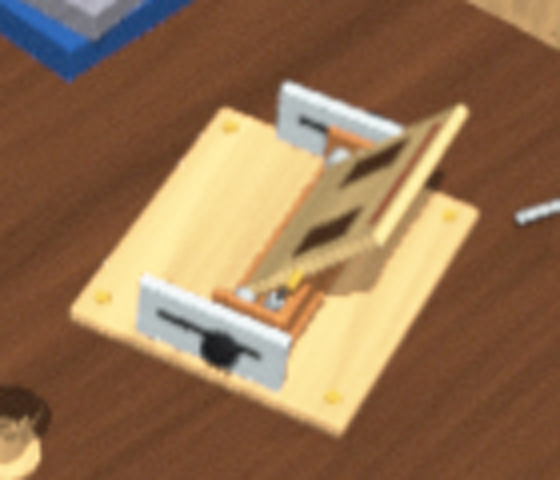

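View pics/c2.png

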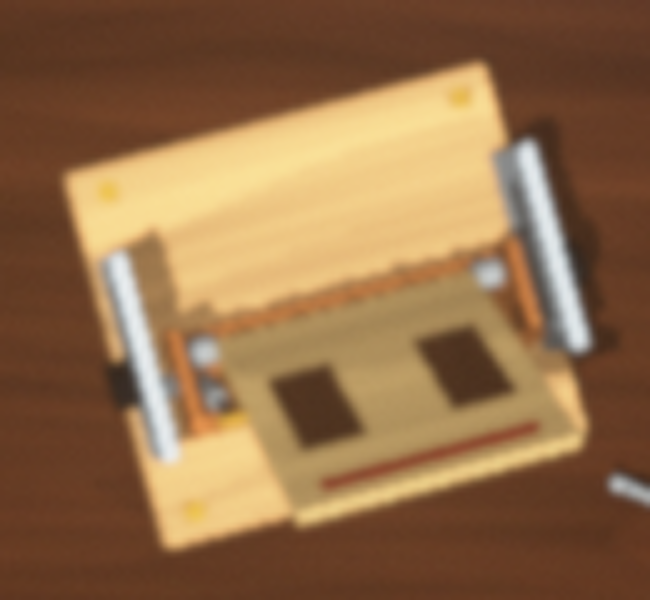

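View pics/c3.png

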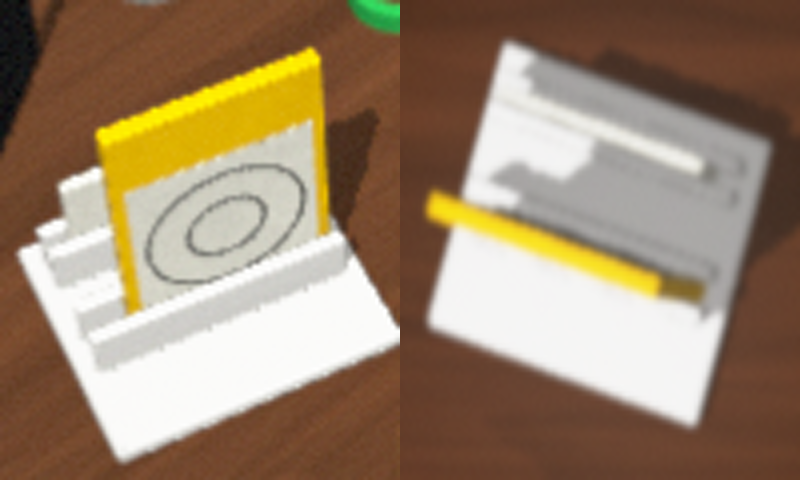

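```bash
cat >> h.py <<'E'
def up(p,s,off): return (np.array(p,float)+.5)/s-.5+np.array(off)
E
python3 - <<'E'
from h import *
S=load('side0');T=load('top0')
et=onz(T,up([(66,175),(487,62),(165,550)],5,(345,190)),.012)
es=onz(S,up([(72,315),(222,106),(481,212),(340,437)],4,(320,150)),.012)
print(et.round(4));print(es.round(4))
print([np.linalg.norm(es[i]-es[(i+1)%4]).round(4) for i in range(4)])
# rest top edge front corner, both views
for a,b in [((298,525),(380,245)),((585,447),(466,105)),((296,507),(376,238))]:
    print(tri(T,up(a,5,(345,190)),S,up(b,4,(320,150))))
# board: top corners
for a,b in [((428,200),(99,132)),((660,280),(318,50))]:
    pa=up([a[0]-400,a[1]],4,(0,0))*[4/4,4/4.8]; 
    pa=np.array([(a[0]-400+.5)/4-.5+175,(a[1]+.5)/4.8-.5+195])
    pb=up(b,4,(200,240)); print(tri(T,pa,S,pb))
# rack base
r=np.array([(505,42),(770,143),(697,427),(428,325)],float);r=(r-[400,0]+.5)/[4,4.8]-.5+[175,195]
rt=onz(T,r,.012);print(rt.round(4),[np.linalg.norm(rt[i]-rt[(i+1)%4]).round(4) for i in range(4)])
rs=onz(S,up([(20,253),(122,462)],4,(200,240)),.012);print(rs.round(4))
E
```

```text
[[ 0.6297 -0.0973  0.012 ]
 [ 0.6908 -0.3038  0.012 ]
 [ 0.4492 -0.1489  0.012 ]]
[[ 0.621  -0.0912  0.012 ]
 [ 0.6867 -0.2991  0.012 ]
 [ 0.5036 -0.3513  0.012 ]
 [ 0.4417 -0.1406  0.012 ]]
[np.float64(0.218), np.float64(0.1904), np.float64(0.2197), np.float64(0.186)]
(array([ 0.47088813, -0.18934012,  0.1222953 ]), np.float64(0.0007146501340979998))
(array([ 0.50785651, -0.31258013,  0.12975674]), np.float64(0.0014410711093856604))
(array([ 0.47719673, -0.18978957,  0.12268773]), np.float64(0.0034829011737684094))
(array([0.58147339, 0.27498083, 0.19210566]), np.float64(0.0020953511052193845))
(array([0.5507985 , 0.15821301, 0.18697046]), np.float64(0.002596271862942556))
[[0.6718 0.2849 0.012 ]
 [0.6246 0.1228 0.012 ]
 [0.4808 0.1624 0.012 ]
 [0.5279 0.3258 0.012 ]] [np.float64(0.1688), np.float64(0.1492), np.float64(0.1701), np.float64(0.1496)]
[[0.665  0.2884 0.012 ]
 [0.5197 0.3302 0.012 ]]
```

```bash
cat >> h.py <<'E'
from scipy.spatial.transform import Rotation as Rn
def Rtool(yaw,tilt=0):
    # tool down, jaw z at yaw deg; tilt(rad): board top leans toward +z_jaw direction
    a=np.deg2rad(yaw); x=[0,0,-1]; z=[np.cos(a),np.sin(a),0]; y=np.cross(z,x)
    R=np.c_[x,y,z]
    return Rn.from_rotvec(np.array(y)*tilt)*Rn.from_matrix(R)
def cur():
    o=telemetry.get_obs(); return np.array(o['tool_pos']),Rn.from_euler('xyz',o['tool_rot'],degrees=True),o
def rel(P,R):
    p,r,o=cur(); return r.inv().apply(np.array(P)-p).round(4),(r.inv()*R).as_rotvec().round(3)
E
python3 - <<'E'
from h import *
p,r,o=cur(); print(r.as_matrix().round(3))
print(rel([.441,-.265,.2],Rtool(16.3)))
E
```

```text
[[-0.001  0.967  0.256]
 [ 0.002  0.256 -0.967]
 [-1.    -0.    -0.002]]
(array([ 0.03  ,  0.3586, -0.2804]), array([-1.597e+00, -1.000e-03, -1.000e-03]))
```

>>> drive_tool(offset=[[0.0,0.036,-0.028],[0.0,0.072,-0.056],[0.0,0.108,-0.084],[0.0,0.144,-0.112],[0.0,0.18,-0.14],[0.006,0.216,-0.168],[0.012,0.252,-0.196],[0.018,0.288,-0.224],[0.024,0.324,-0.252],[0.03,0.3586,-0.2804]], angular=[[-0.16,0,0],[-0.32,0,0],[-0.48,0,0],[-0.64,0,0],[-0.8,0,0],[-0.96,0,0],[-1.12,0,0],[-1.28,0,0],[-1.44,0,0],[-1.597,0,0]], fingers=1, squeeze=10)

```text
time_s: 1.35
tool_pos: [0.4416, -0.2636, 0.1995]
tool_rot: [100.3, 89.9, 116.9]
force: [1.3, -0.5, -0.6]
grip_width: 0.0015
```

Run:
```python
from h import *
p,r,o=cur(); print(p,o['grip_width'],o['force'],o['time_s'])
S=shot('side','side1');T=shot('top','top1')
p,r,o=cur(); tip=p+r.apply([.008,0,0]); print(p, proj(S,tip),proj(T,tip),proj(S,p+r.apply([.008,.0095,.0])))
s=S['pixels'][:,:,::-1];t=T['pixels'][:,:,::-1]
cv2.imwrite('pics/d1.png',cv2.resize(s[120:270,320:470],(600,600),interpolation=cv2.INTER_CUBIC))
cv2.imwrite('pics/d2.png',cv2.resize(t[190:310,345:495],(750,600),interpolation=cv2.INTER_CUBIC))
print(rel([.441,-.265,.2],Rtool(16.3)))
```

```text
[ 0.441562   -0.263615    0.19954472] 0.0015403429675077023 [ 1.26869656 -0.47398552 -0.57057173] 1.35
[ 0.44379747 -0.25906157  0.19932318] [[447.59736349 181.41058708]] [[445.33829779 311.26013528]] [[446.06985364 183.89831639]]
(array([-0.0007, -0.0049, -0.0044]), array([ 0.012,  0.001, -0.005]))
```

View pics/d1.png

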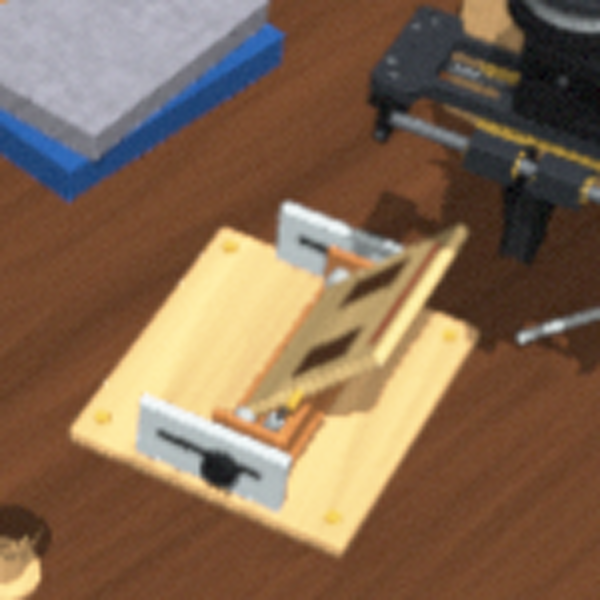

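View pics/d2.png

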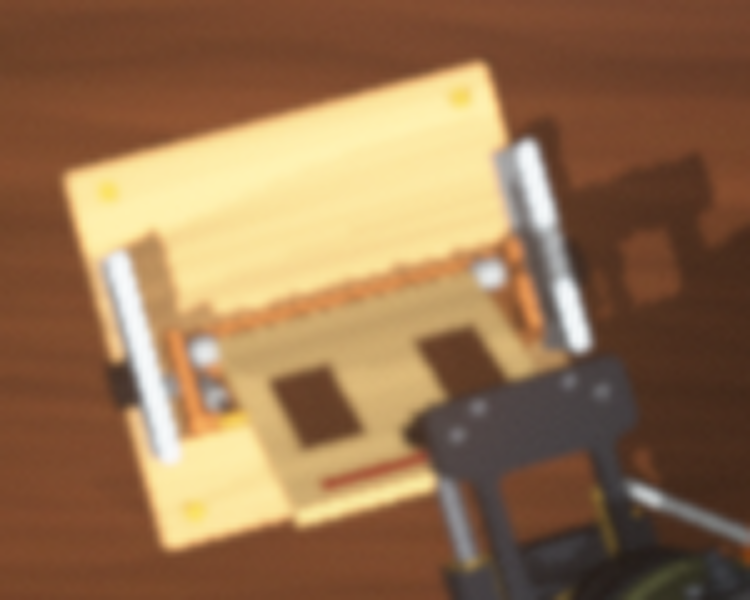

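>>> drive_tool(offset=[[0.04,-0.005,-0.0045],[0.08,-0.005,-0.0045],[0.081,-0.005,-0.0045],[0.081,-0.005,-0.0045]], angular=[[0.012,0,-0.005],[0.012,0,-0.005],[0.012,0,-0.005],[0.012,0,-0.005]])

```text
time_s: 1.95
tool_pos: [0.4414, -0.2654, 0.1194]
tool_rot: [-32.0, 89.9, -15.8]
force: [0.2, -0.3, 0.1]
grip_width: 0.0002
```

Run:
```python
from h import *
p,r,o=cur(); print(p,o['force'],r.as_matrix().round(3))
C=np.array([.4894,-.251,.126]); print(r.inv().apply(C-p))
```

```text
[ 0.44138672 -0.26538252  0.11939924] [ 0.24927074 -0.34810954  0.0952082 ] [[ 0.002 -0.28   0.96 ]
 [-0.001  0.96   0.28 ]
 [-1.    -0.001  0.002]]
[-0.00650059  0.00037405  0.05013287]
```

>>> drive_tool(offset=[[0,0,0.015],[0,0,0.026],[0,0,0.028],[0,0,0.028]], angular=[[0,0,0],[0,0,0],[0,0,0],[0,0,0]])

```text
time_s: 2.45
tool_pos: [0.4685, -0.2574, 0.1195]
tool_rot: [-32.0, 89.9, -15.7]
force: [-1.2, 0.0, -0.3]
grip_width: 0.0003
```

>>> drive_tool(offset=[[0,0,0.0015],[0,0,0.003]], angular=[[0,0,0],[0,0,0]])

```text
time_s: 2.7
tool_pos: [0.4712, -0.2566, 0.1195]
tool_rot: [-34.0, 89.9, -17.7]
force: [-0.0, -0.1, -0.1]
grip_width: 0.0007
```

>>> drive_tool(offset=[[0,0,0.0015],[0,0,0.003]], angular=[[0,0,0],[0,0,0]])

```text
time_s: 2.95
tool_pos: [0.4741, -0.2558, 0.1195]
tool_rot: [-35.2, 89.9, -19.0]
force: [0.2, -0.4, 0.9]
grip_width: 0.0
```

>>> drive_tool(offset=[[0,0,0.0015],[0,0,0.003]], angular=[[0,0,0],[0,0,0]])

```text
time_s: 3.2
tool_pos: [0.4771, -0.2549, 0.1195]
tool_rot: [-35.7, 89.9, -19.5]
force: [1.3, 0.4, -0.1]
grip_width: 0.0004
```

>>> drive_tool(offset=[[0,0,0.0015],[0,0,0.003]], angular=[[0,0,0],[0,0,0]])

```text
time_s: 3.45
tool_pos: [0.4798, -0.2541, 0.1195]
tool_rot: [-45.5, 89.9, -29.3]
force: [-1.8, -1.4, 0.8]
grip_width: 0.0004
```

>>> drive_tool(offset=[[0,0,0.0015],[0,0,0.003]], angular=[[0,0,0],[0,0,0]])

```text
time_s: 3.7
tool_pos: [0.4803, -0.2542, 0.1194]
tool_rot: [-176.9, 89.8, -160.7]
force: [-9.0, -2.3, 6.6]
grip_width: -0.0002
```

Run:
```python
import numpy as np
def c(q):
    t=.698-q; return np.array([-120*np.sin(t)-4*np.cos(t),120*np.cos(t)-4*np.sin(t)])
for q in np.arange(0,1.01,.05):
    d=c(q)-c(0); print(round(q,2),'tool x %.1f z %.1f'%(-d[1],d[0]))
```

```text
0.0 tool x -0.0 z 0.0
0.05 tool x -3.9 z 4.6
0.1 tool x -7.6 z 9.3
0.15 tool x -11.0 z 14.3
0.2 tool x -14.1 z 19.4
0.25 tool x -17.1 z 24.6
0.3 tool x -19.7 z 30.0
0.35 tool x -22.1 z 35.5
0.4 tool x -24.2 z 41.1
0.45 tool x -26.0 z 46.9
0.5 tool x -27.5 z 52.7
0.55 tool x -28.7 z 58.5
0.6 tool x -29.7 z 64.5
0.65 tool x -30.3 z 70.4
0.7 tool x -30.6 z 76.4
0.75 tool x -30.7 z 82.4
0.8 tool x -30.4 z 88.4
0.85 tool x -29.9 z 94.4
0.9 tool x -29.0 z 100.3
0.95 tool x -27.8 z 106.2
1.0 tool x -26.4 z 112.1
```

>>> drive_tool(offset=[[-0.003,0,0.0035],[-0.005,0,0.006],[-0.0068,0,0.0085],[-0.0085,0,0.0108]], angular=[[0,0,0],[0,0,0],[0,0,0],[0,0,0]])

```text
time_s: 4.2
tool_pos: [0.487, -0.2521, 0.1262]
tool_rot: [167.8, 89.3, -176.1]
force: [-7.7, -2.6, -1.0]
grip_width: 0.0003
```

Run:
```python
from h import *
p,r,o=cur(); print(p,o['force'],r.inv().apply(np.array([.4803,-.2542,.1194])-p), r.inv().apply(o['force']))
S=shot('side','side2')
s=S['pixels'][:,:,::-1]
cv2.imwrite('pics/d3.png',cv2.resize(s[120:270,320:470],(600,600),interpolation=cv2.INTER_CUBIC))
p,r,o=cur(); print(p,o['force'])
```

```text
[ 0.48700745 -0.25205472  0.12619217] [-7.73169101 -2.63192795 -1.01884901] [ 0.00686984 -0.00021855 -0.00696299] [ 1.10895061 -0.38830413 -8.14638523]
[ 0.48745153 -0.25194091  0.12650616] [-7.91518518 -0.95522542 -0.3547536 ]
```

View pics/d3.png

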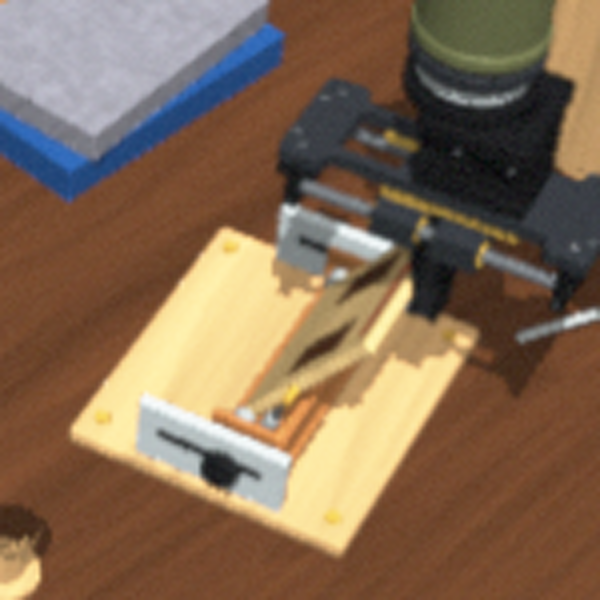

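>>> drive_tool(offset=[[-0.004,0,0.006],[-0.0075,0,0.0115],[-0.0105,0,0.0165],[-0.0125,0,0.021],[-0.014,0,0.025]], angular=[[0,0,0],[0,0,0],[0,0,0],[0,0,0],[0,0,0]])

```text
time_s: 4.88
tool_pos: [0.509, -0.2457, 0.1398]
tool_rot: [167.2, 89.1, -176.7]
force: [-7.5, -0.8, 4.5]
grip_width: 0.0003
```

Run:
```python
from h import *
p,r,o=cur(); print(p,r.as_matrix().round(3),-r.inv().apply(np.array([.4803,-.2542,.1194])-p), r.inv().apply(o['force']))
```

```text
[ 0.50904476 -0.24573032  0.13976875] [[-0.016 -0.276  0.961]
 [-0.001  0.961  0.276]
 [-1.     0.004 -0.016]] [-0.02084824  0.00027581  0.02963372] [-4.36487406  1.28282285 -7.46974892]
```

>>> drive_tool(offset=[[-0.004,0,0.0065],[-0.0065,0,0.0125],[-0.0085,0,0.0185],[-0.0102,0,0.0245],[-0.0112,0,0.0305],[-0.012,0,0.036]], angular=[[0,0,0],[0,0,0],[0,0,0],[0,0,0],[0,0,0],[0,0,0]])

```text
time_s: 5.62
tool_pos: [0.5447, -0.2354, 0.1514]
tool_rot: [166.5, 89.1, -177.4]
force: [-2.5, 0.2, -0.6]
grip_width: 0.0004
```

Run:
```python
from h import *
p,r,o=cur(); print(p,r.as_matrix().round(3),-r.inv().apply(np.array([.4803,-.2542,.1194])-p), r.inv().apply(o['force']))
S=shot('side','side3')
s=S['pixels'][:,:,::-1]
cv2.imwrite('pics/d4.png',cv2.resize(s[120:270,320:470],(600,600),interpolation=cv2.INTER_CUBIC))
```

```text
[ 0.54470268 -0.23535631  0.15140145] [[-0.016 -0.277  0.961]
 [-0.001  0.961  0.277]
 [-1.     0.004 -0.015]] [-0.03301719  0.00041305  0.06660764] [ 0.63606482  0.90761461 -2.34259312]
```

View pics/d4.png

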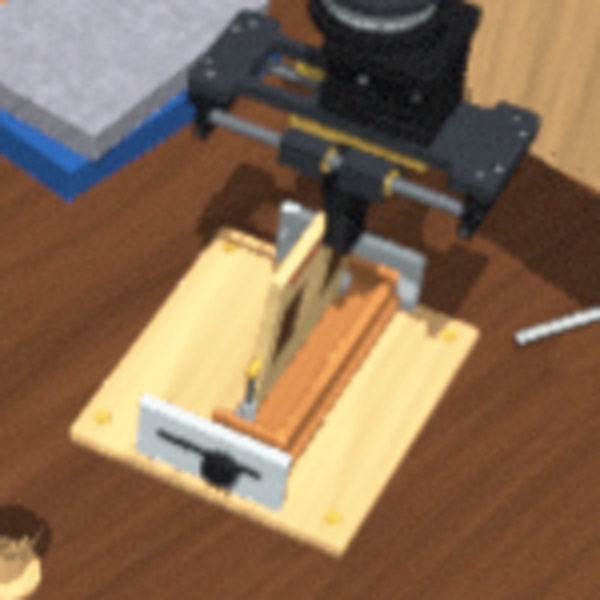

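>>> drive_tool(offset=[[0,0,0.006],[0,0,0.012],[0,0,0.018],[0,0,0.024],[0,0,0.028],[0,0,0.028]], angular=[[0,0,0],[0,0,0],[0,0,0],[0,0,0],[0,0,0],[0,0,0]])

```text
time_s: 6.42
tool_pos: [0.5728, -0.227, 0.1512]
tool_rot: [165.8, 89.2, -178.1]
force: [0.4, 1.2, -0.2]
grip_width: 0.0001
```

Run:
```python
from h import *
p,r,o=cur(); print(p,-r.inv().apply(np.array([.4803,-.2542,.1194])-p), r.inv().apply(o['force']))
S=shot('side','side4')
s=S['pixels'][:,:,::-1]
cv2.imwrite('pics/d5.png',cv2.resize(s[120:270,320:470],(600,600),interpolation=cv2.INTER_CUBIC))
```

```text
[ 0.57282898 -0.22700417  0.15117994] [-0.03309649  0.00055607  0.09599741] [0.19910705 1.05838581 0.727697  ]
```

View pics/d5.png

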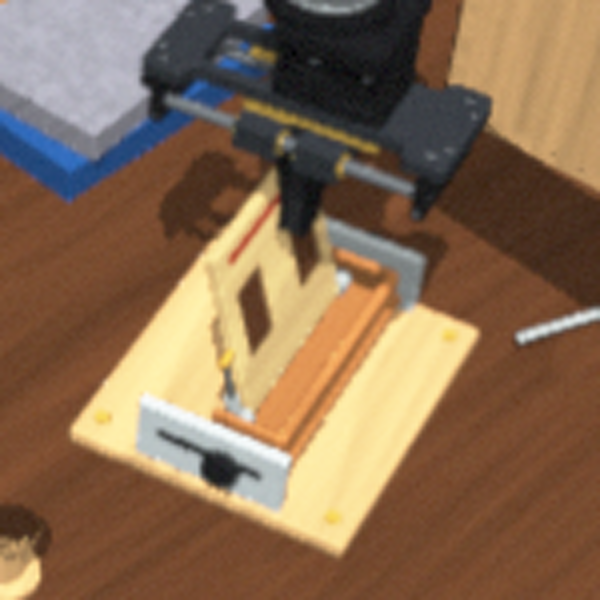

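>>> drive_tool(offset=[[0,0,-0.02],[-0.03,0,-0.04],[-0.08,0,-0.045],[-0.12,0,-0.045],[-0.12,0,-0.045]], angular=[[0,0,0],[0,0,0],[0,0,0],[0,0,0],[0,0,0]])

```text
time_s: 7.1
tool_pos: [0.5327, -0.2403, 0.2758]
tool_rot: [-168.8, 89.5, -152.8]
force: [0.6, 0.3, -0.7]
grip_width: 0.0007
```

Run:
```python
from h import *
p,r,o=cur(); print(p,o['force'])
print(rel([.566,.2166,.27],Rtool(-15.4)))
```

```text
[ 0.53269473 -0.24030637  0.27584882] [ 0.60098215  0.25098296 -0.72559449]
(array([0.0037, 0.4298, 0.1585]), array([ 0.549, -0.008,  0.004]))
```

>>> drive_tool(offset=[[0,0.043,0.016],[0,0.086,0.032],[0,0.129,0.048],[0,0.172,0.064],[0,0.215,0.079],[0,0.258,0.095],[0,0.301,0.111],[0,0.344,0.127],[0.002,0.387,0.143],[0.0037,0.4298,0.1585]], angular=[[0.055,0,0],[0.11,0,0],[0.165,0,0],[0.22,0,0],[0.275,0,0],[0.33,0,0],[0.385,0,0],[0.44,0,0],[0.495,-0.004,0.002],[0.549,-0.008,0.004]], fingers=-1)

```text
time_s: 8.35
tool_pos: [0.5656, 0.2175, 0.2687]
tool_rot: [-131.8, 89.9, -147.3]
force: [0.5, -0.2, -0.0]
grip_width: 0.0855
```

>>> drive_tool(offset=[[0,0,0],[0,0,0]], angular=[[0,0,0],[0,0,0]])

```text
time_s: 8.6
tool_pos: [0.5653, 0.2168, 0.2675]
tool_rot: [-128.9, 89.8, -144.4]
force: [-0.5, -0.6, 1.1]
grip_width: 0.0868
```

Run:
```python
from h import *
p,r,o=cur(); print(p,o['force'],o['grip_width'])
S=shot('side','side5');T=shot('top','top5')
p,r,o=cur();print(p)
s=S['pixels'][:,:,::-1];t=T['pixels'][:,:,::-1]
cv2.imwrite('pics/e1.png',cv2.resize(s[160:270,330:440],(770,770)[:2],interpolation=cv2.INTER_CUBIC)[:600])
cv2.imwrite('pics/e2.png',cv2.resize(t[195:305,350:470],(720,660),interpolation=cv2.INTER_CUBIC)[:600])
cv2.imwrite('pics/e3.png',cv2.resize(s[200:350,190:340],(600,600),interpolation=cv2.INTER_CUBIC))
cv2.imwrite('pics/e4.png',cv2.resize(t[150:300,150:300],(600,600),interpolation=cv2.INTER_CUBIC))
```

```text
[0.5653121  0.21675666 0.26754128] [-0.51766329 -0.62598506  1.11465664] 0.08676105932838171
[0.56594463 0.21557472 0.26808287]
```

View pics/e1.png

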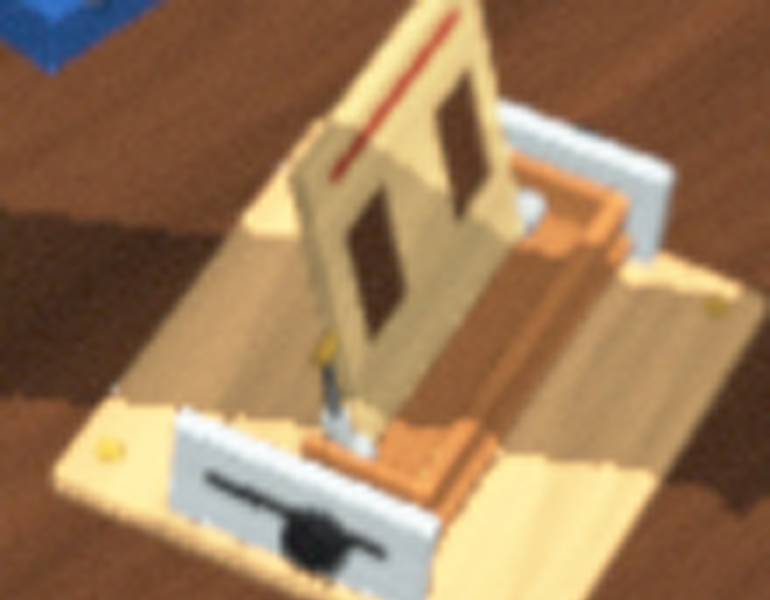

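View pics/e2.png

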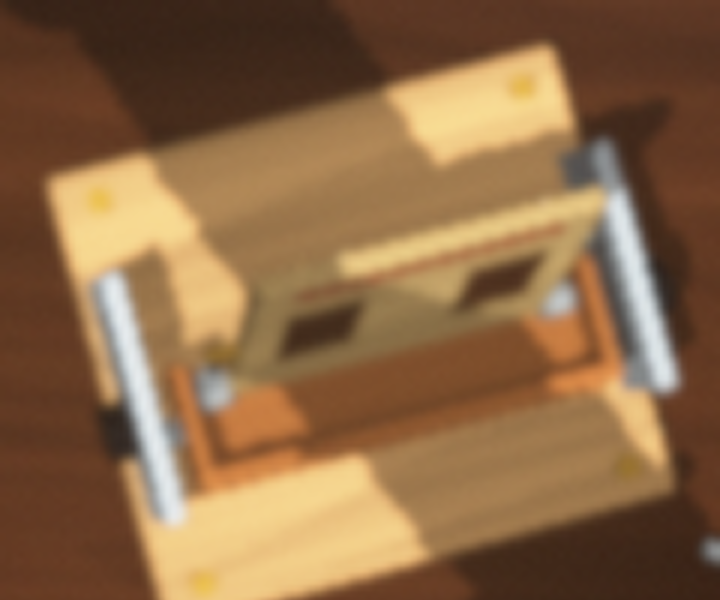

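View pics/e3.png

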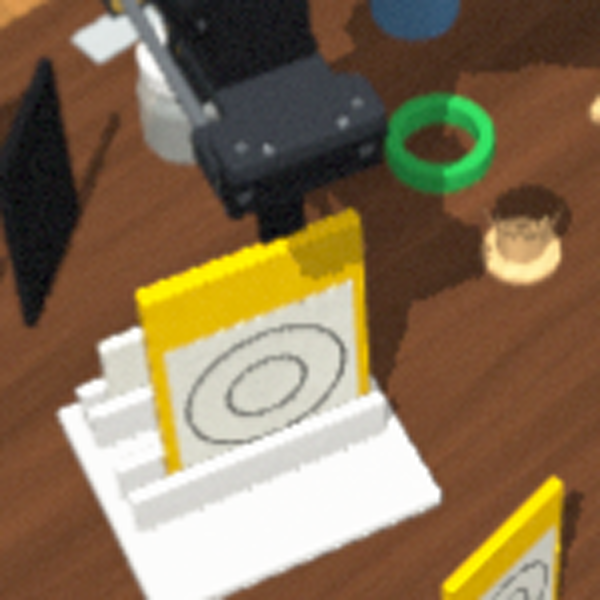

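View pics/e4.png

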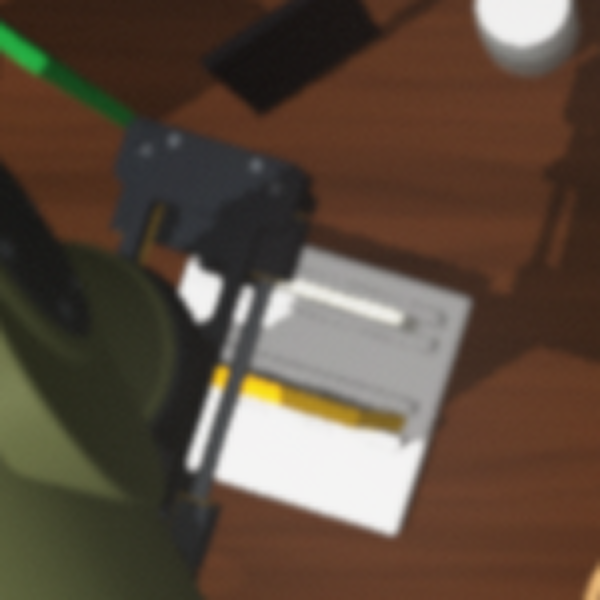

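Run:
```python
from h import *
S=load('side5');T=load('top5')
s=S['pixels'][:,:,::-1];t=T['pixels'][:,:,::-1]
def g(i): return cv2.convertScaleAbs(i,alpha=1.3)
cv2.imwrite('pics/f1.png',g(cv2.resize(s[150:225,365:435],(560,600),interpolation=cv2.INTER_CUBIC)))
cv2.imwrite('pics/f2.png',g(cv2.resize(t[215:285,365:465],(800,560),interpolation=cv2.INTER_CUBIC)))
```

```text
(no output)
```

View pics/f1.png

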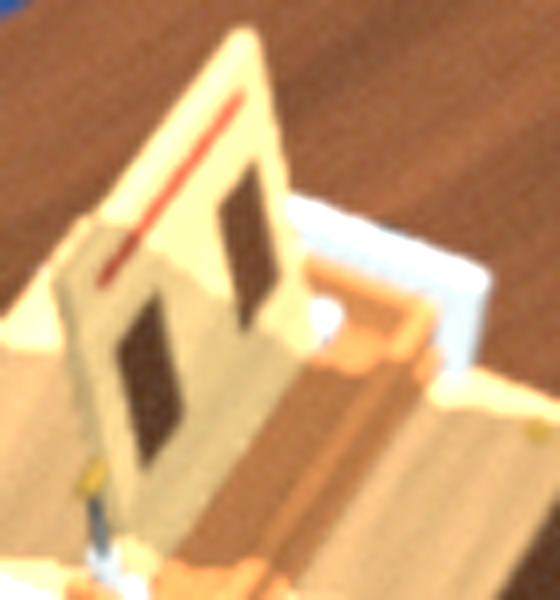

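View pics/f2.png

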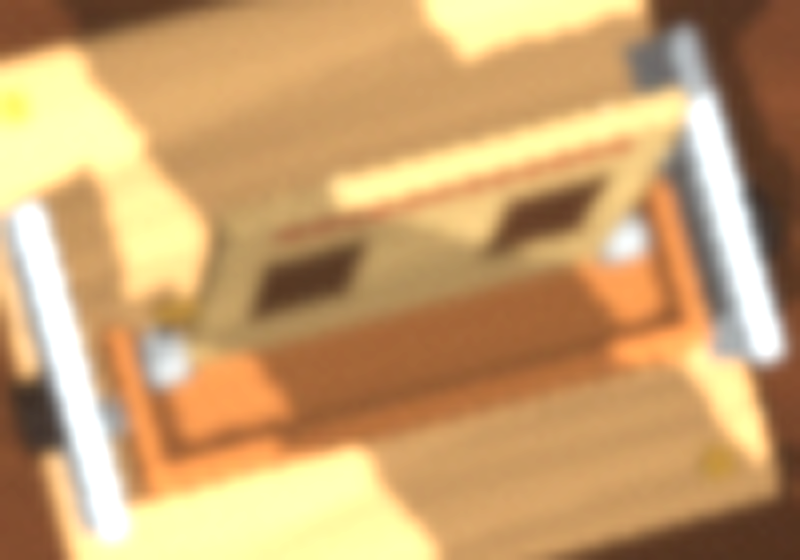

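Run:
```python
from h import *
S=load('side5');T=load('top5')
a=np.deg2rad(16.3);O=np.array([.5667,-.2235,0])
M=np.array([[np.cos(a),-np.sin(a),0],[np.sin(a),np.cos(a),0],[0,0,1]])
L={'lipfar':((438,306),(708,342)),'strR':((240,95),(640,142)),'strL':((101,285),(277,240)),'pinR':((322,318),(630,238)),'pinL':((105,562),(168,355)),
'holeL_tr':((157,295),(365,242)),'holeL_bl':((146,468),(255,315)),'holeR_tr':((258,165),(605,180)),'holeR_bl':((243,330),(490,252)),
'plateFarFrontTop':((490,275),(775,355)),'holeR_br':((278,280),(585,220))}
for k,(b,t) in L.items():
    P,e=tri(T,up(t,8,(365,215)),S,up(b,8,(365,150)))
    print(k,P.round(4),round(e,4),'easel',(M.T@(P-O)).round(4))
```

```text
lipfar [ 0.555  -0.3204  0.0493] 0.0003 easel [-0.0384 -0.0897  0.0493]
strR [ 0.6085 -0.2725  0.1338] 0.0023 easel [ 0.0264 -0.0588  0.1338]
strL [ 0.5784 -0.1739  0.1382] 0.0005 easel [0.0251 0.0443 0.1382]
pinR [ 0.5858 -0.3014  0.034 ] 0.0003 easel [-0.0035 -0.0802  0.034 ]
pinL [ 0.549  -0.1583  0.0519] 0.0039 easel [0.0013 0.0676 0.0519]
holeL_tr [ 0.5794 -0.2032  0.1139] 0.0004 easel [0.0179 0.0159 0.1139]
holeL_bl [ 0.5592 -0.1822  0.0684] 0.001 easel [0.0044 0.0418 0.0684]
holeR_tr [ 0.5982 -0.2705  0.1125] 0.0007 easel [ 0.017  -0.0539  0.1125]
holeR_bl [ 0.5794 -0.2502  0.0676] 0.0001 easel [ 0.0047 -0.0292  0.0676]
plateFarFrontTop [ 0.5511 -0.3397  0.0532] 0.0019 easel [-0.0476 -0.1071  0.0532]
holeR_br [ 0.5895 -0.2791  0.0632] 0.0001 easel [ 0.0063 -0.0598  0.0632]
```

Run:
```python
from h import *
def tips(fn,p,yaw):
    S=load(fn);r=Rtool(yaw);p=np.array(p)
    for nm,v in (('ctr',[.008,0,0]),('+y+z',[.008,.0095,.015]),('+y-z',[.008,.0095,-.015]),('-y-z',[.008,-.0095,-.015])):
        q=proj(S,p+r.apply(v))[0]; print(fn,nm,((q-[320,120]+.5)*4-.5).round(0))
tips('side1',[0.441562,-0.263615,0.19954],17)
tips('side2',[0.48700745,-0.25205472,0.12619217],16)
tips('side3',[0.5447,-0.23535,0.1514],16)
tips('side4',[0.57282898,-0.22700417,0.15117994],16)
```

```text
side1 ctr [520. 245.]
side1 +y+z [490. 246.]
side1 +y-z [538. 265.]
side1 -y-z [550. 245.]
side2 ctr [427. 304.]
side2 +y+z [398. 304.]
side2 +y-z [444. 323.]
side2 -y-z [457. 303.]
side3 ctr [342. 237.]
side3 +y+z [312. 237.]
side3 +y-z [358. 255.]
side3 -y-z [371. 236.]
side4 ctr [297. 219.]
side4 +y+z [268. 220.]
side4 +y-z [313. 238.]
side4 -y-z [327. 219.]
```

Run:
```python
from h import *
for i,fn in enumerate(['side1','side2','side3','side4']):
    s=load(fn)['pixels'][:,:,::-1][120:270,320:470]
    cv2.imwrite('pics/g%d.png'%i,cv2.convertScaleAbs(cv2.resize(s,(600,600),interpolation=cv2.INTER_CUBIC),alpha=1.8))
a=[cv2.imread('pics/g%d.png'%i) for i in range(4)]
w=[a[0][150:300,430:600],a[1][200:350,340:510],a[2][150:300,270:440],a[3][120:270,220:390]]
cv2.imwrite('pics/gg.png',np.vstack([np.hstack([cv2.resize(x,None,fx=2,fy=2) for x in w[:2]]),np.hstack([cv2.resize(x,None,fx=2,fy=2) for x in w[2:]])]))
```

```text
(no output)
```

View pics/gg.png

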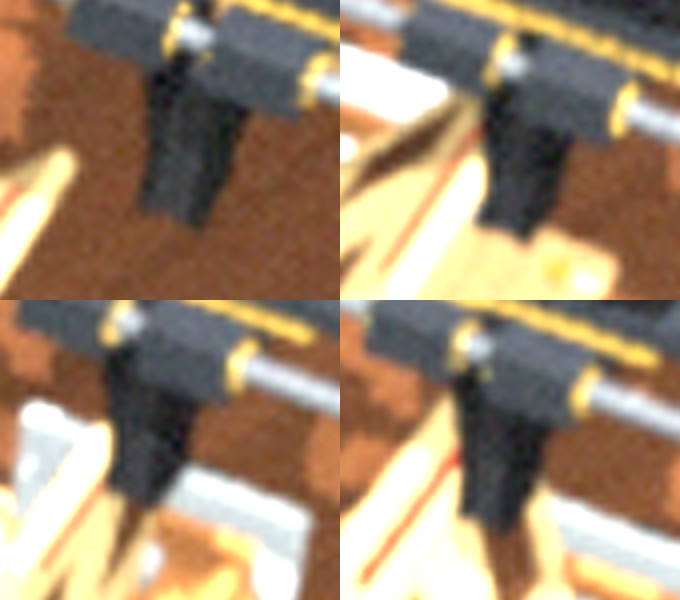

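Run:
```python
from h import *
S=load('side0');T=load('top0')
dv=np.array([0,-1.8])
es=onz(S,up([(72,315),(222,106),(481,212),(340,437)],4,(320,150))+dv,.012)
et=onz(T,up([(66,175),(487,62),(165,550)],5,(345,190)),.012)
Os=es.mean(0);Ot=(et[1]+et[2])/2
print(Os,Ot,(es[[0,1,3]]-et).round(4))
rs=onz(S,up([(20,253),(122,462)],4,(200,240))+dv,.012);print(rs)
a=np.deg2rad(16.3);O=Os*[1,1,0]
M=np.array([[np.cos(a),-np.sin(a),0],[np.sin(a),np.cos(a),0],[0,0,1]])
L={'lipfar':((438,306),(708,342)),'strR':((240,95),(640,142)),'strL':((101,285),(277,240)),'pinR':((322,318),(630,238)),
'holeL_tr':((157,295),(365,242)),'holeL_bl':((146,468),(255,315)),'holeR_tr':((258,165),(605,180)),'holeR_bl':((243,330),(490,252)),
'plateFarFrontTop':((490,275),(775,355)),'holeR_br':((278,280),(585,220))}
# top shift correction: px such that top base matches side
for k,(b,t) in L.items():
    P,e=tri(T,up(t,8,(365,215)),S,up(b,8,(365,150))+dv)
    print(k,P.round(4),round(e,4),'easel',(M.T@(P-O)).round(4))
c1=(T['intrinsics'])
print('px top', (proj(T,Os)-proj(T,Ot)))
dt=(proj(T,Os)-proj(T,Ot))[0]
for k,(b,t) in L.items():
    P,e=tri(T,up(t,8,(365,215))+dt,S,up(b,8,(365,150))+dv)
    print(k,P.round(4),round(e,4),'easel',(M.T@(P-O)).round(4))
```

```text
[ 0.56753249 -0.22524377  0.012     ] [ 0.57001984 -0.22636953  0.012     ] [[-0.0044  0.0019  0.    ]
 [ 0.0007 -0.0004  0.    ]
 [-0.0038  0.0041  0.    ]]
[[0.6689487  0.28541739 0.012     ]
 [0.52317638 0.32748416 0.012     ]]
lipfar [ 0.5547 -0.3178  0.0576] 0.0008 easel [-0.0383 -0.0853  0.0576]
strR [ 0.6078 -0.2702  0.1416] 0.002 easel [ 0.0261 -0.0545  0.1416]
strL [ 0.578  -0.1725  0.1453] 0.0006 easel [0.0249 0.0477 0.1453]
pinR [ 0.5853 -0.299   0.0425] 0.0007 easel [-0.0036 -0.0758  0.0425]
holeL_tr [ 0.579  -0.2016  0.1213] 0.0006 easel [0.0177 0.0195 0.1213]
holeL_bl [ 0.559  -0.1808  0.076 ] 0.0012 easel [0.0043 0.0451 0.076 ]
holeR_tr [ 0.5976 -0.2683  0.1204] 0.0011 easel [ 0.0168 -0.0497  0.1204]
holeR_bl [ 0.579  -0.2482  0.0755] 0.0004 easel [ 0.0045 -0.0252  0.0755]
plateFarFrontTop [ 0.5508 -0.337   0.0616] 0.0025 easel [-0.0475 -0.1026  0.0616]
holeR_br [ 0.589  -0.2769  0.0714] 0.0004 easel [ 0.0061 -0.0556  0.0714]
px top [[-0.47232062  1.00991689]]
lipfar [ 0.5526 -0.3153  0.0608] 0.0001 easel [-0.0396 -0.0823  0.0608]
strR [ 0.6057 -0.2681  0.1443] 0.0028 easel [ 0.0246 -0.0518  0.1443]
strL [ 0.5761 -0.1707  0.1479] 0.0002 easel [0.0235 0.05   0.1479]
pinR [ 0.5831 -0.2965  0.0458] 0.0002 easel [-0.0051 -0.0728  0.0458]
holeL_tr [ 0.577  -0.1996  0.1241] 0.0003 easel [0.0163 0.0219 0.1241]
holeL_bl [ 0.557  -0.1788  0.079 ] 0.0002 easel [0.0029 0.0476 0.079 ]
holeR_tr [ 0.5955 -0.2661  0.1232] 0.0002 easel [ 0.0154 -0.047   0.1232]
holeR_bl [ 0.5768 -0.246   0.0786] 0.0005 easel [ 0.0031 -0.0225  0.0786]
plateFarFrontTop [ 0.5487 -0.3345  0.0648] 0.0016 easel [-0.0488 -0.0995  0.0648]
holeR_br [ 0.5868 -0.2746  0.0745] 0.0005 easel [ 0.0047 -0.0527  0.0745]
```

Run:
```python
from h import *
S=load('side0');T=load('top0')
dv=np.array([0,-1.8]);Q=[]
for a,b in [((428,200),(99,132)),((660,280),(318,50))]:
    pa=np.array([(a[0]-400+.5)/4-.5+175,(a[1]+.5)/4.8-.5+195])
    pb=up(b,4,(200,240))
    for dt in ([0,0],[-.5,1]):
        print(tri(T,pa+dt,S,pb+dv),tri(T,pa+dt,S,pb))
    print('side on z=.192',onz(S,pb+dv,.192),onz(T,pa,.192))
p,r,o=cur();print(p)
print(rel([.5645,.218,.147],Rtool(-15.2)))
```

```text
(array([0.5815228 , 0.27387934, 0.1967883 ]), np.float64(0.001360335284533723)) (array([0.58147339, 0.27498083, 0.19210566]), np.float64(0.0020953511052193845))
(array([0.5797162 , 0.27448962, 0.19889158]), np.float64(0.0005103717605561965)) (array([0.57965802, 0.27559175, 0.19422896]), np.float64(0.0012392752231080257))
side on z=.192 [[0.58419609 0.27155854 0.192     ]] [[0.58224384 0.2757681  0.192     ]]
(array([0.55091209, 0.1575703 , 0.19205771]), np.float64(0.0021125961624307763)) (array([0.5507985 , 0.15821301, 0.18697046]), np.float64(0.002596271862942556))
(array([0.54916817, 0.1584488 , 0.19423105]), np.float64(0.0012735643482727325)) (array([0.54904522, 0.15909488, 0.18916677]), np.float64(0.001751343656988623))
side on z=.192 [[0.5501017  0.15688987 0.192     ]] [[0.55168224 0.1583139  0.192     ]]
[0.56594463 0.21557472 0.26808287]
(array([ 0.1211,  0.0023, -0.0019]), array([-0.008, -0.001,  0.003]))
```

>>> drive_tool(offset=[[0.04,0,0],[0.08,0,0],[0.11,0.001,0],[0.121,0.001,0],[0.121,0.001,0]], angular=[[-0.008,0,0.003],[-0.008,0,0.003],[-0.008,0,0.003],[-0.008,0,0.003],[-0.008,0,0.003]])

```text
time_s: 9.32
tool_pos: [0.5662, 0.2153, 0.1471]
tool_rot: [-176.3, 89.9, 168.4]
force: [-0.4, 0.5, 1.0]
grip_width: 0.087
```

Run:
```python
from h import *
p,r,o=cur(); print(p,o['force'],r.as_matrix().round(3))
S=shot('side','side6')
s=S['pixels'][:,:,::-1]
cv2.imwrite('pics/h1.png',cv2.resize(s[200:350,190:340],(600,600),interpolation=cv2.INTER_CUBIC))
```

```text
[0.56619812 0.21529948 0.14705797] [-0.40375215  0.53085422  1.03633266] [[-0.002  0.263  0.965]
 [ 0.     0.965 -0.263]
 [-1.    -0.    -0.002]]
```

View pics/h1.png

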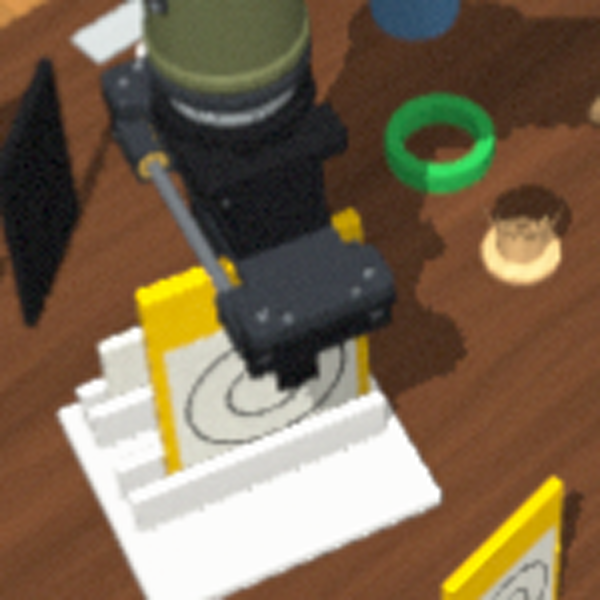

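>>> drive_tool(offset=[[0,0,0],[0,0,0],[0,0,0],[0,0,0],[0,0,0],[0,0,0],[0,0,0]], angular=[[0,0,0],[0,0,0],[0,0,0],[0,0,0],[0,0,0],[0,0,0],[0,0,0]], fingers=1, squeeze=15)

```text
time_s: 10.25
tool_pos: [0.5667, 0.2159, 0.148]
tool_rot: [111.1, 89.9, 95.8]
force: [-1.0, 0.2, 1.0]
grip_width: 0.0249
```

>>> drive_tool(offset=[[0,0,0],[0,0,0],[0,0,0]], angular=[[0,0,0],[0,0,0],[0,0,0]])

```text
time_s: 10.62
tool_pos: [0.5658, 0.2163, 0.1479]
tool_rot: [162.8, 89.9, 147.6]
force: [-3.0, 0.2, 1.0]
grip_width: 0.0099
```

>>> drive_tool(offset=[[-0.01,0,0],[-0.03,0,0],[-0.06,0,0],[-0.1,0,0],[-0.14,0,0],[-0.14,0,0]], angular=[[0,0,0],[0,0,0],[0,0,0],[0,0,0],[0,0,0],[0,0,0]])

```text
time_s: 11.38
tool_pos: [0.5682, 0.2173, 0.2934]
tool_rot: [42.1, 89.5, 26.9]
force: [0.1, 0.8, -2.0]
grip_width: 0.0101
```

Run:
```python
from h import *
p,r,o=cur(); print(p,o['force'],o['grip_width'],r.as_matrix().round(3))
S=shot('side','side7');T=shot('top','top7')
s=S['pixels'][:,:,::-1];t=T['pixels'][:,:,::-1]
cv2.imwrite('pics/i1.png',cv2.resize(s[150:300,190:340],(600,600),interpolation=cv2.INTER_CUBIC))
cv2.imwrite('pics/i2.png',cv2.resize(t[150:300,150:300],(600,600),interpolation=cv2.INTER_CUBIC))
p,r,o=cur();print(p)
```

```text
[0.5682349  0.2173151  0.29344437] [ 0.05046656  0.76779885 -1.97850949] 0.01014266607498746 [[ 0.007  0.263  0.965]
 [ 0.004  0.965 -0.263]
 [-1.     0.006  0.006]]
[0.56650112 0.21602132 0.28890875]
```

View pics/i1.png

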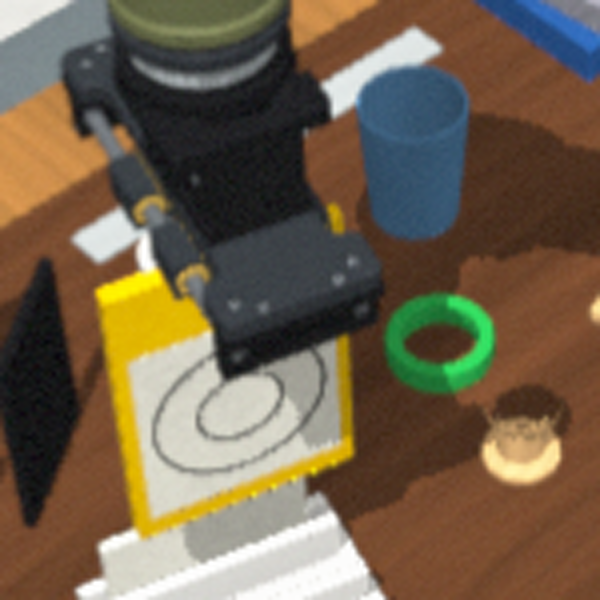

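View pics/i2.png

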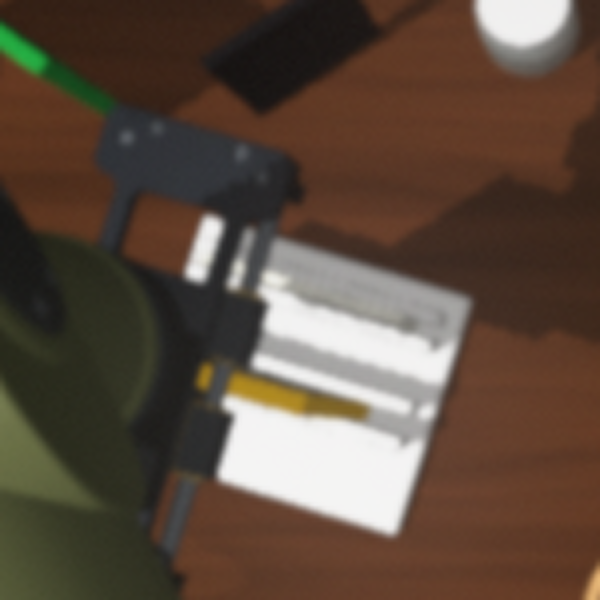

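Run:
```python
from h import *
S=load('side7');T=load('top7');p=np.array([.5682,.2173,.2934]);R=Rtool(-15.25)
for zb in (.154,.157,.160):
  q=onz(S,up([(143,538),(352,452)],4,(190,150))+[0,-1.8],zb)
  print(zb,R.inv().apply(q-p).round(4),np.linalg.norm(q[0]-q[1]))
q=onz(T,up([(198,378),(370,410)],4,(150,150)),.2934+.044);print(R.inv().apply(q-p).round(4))
a=np.deg2rad(16.3);O=np.array([.5675,-.2252,0])
M=np.array([[np.cos(a),-np.sin(a),0],[np.sin(a),np.cos(a),0],[0,0,1]])
print(M@[-.018,-.003,0]+O)
```

```text
0.154 [[ 0.1394  0.0582  0.0019]
 [ 0.1394 -0.0605  0.0032]] 0.11870844603219624
0.157 [[ 0.1364  0.0588 -0.0003]
 [ 0.1364 -0.0595  0.001 ]] 0.11835472881145535
0.16 [[ 0.1334  0.0594 -0.0025]
 [ 0.1334 -0.0586 -0.0012]] 0.11800101159071459
[[-0.044  -0.0147 -0.0014]
 [-0.044  -0.0877  0.0064]]
[ 0.5510655  -0.23313142  0.        ]
```

```bash
cat >> h.py <<'E'
def tcp_for(bottom,yaw=16.3,t=.30,L=.1365):
    R=Rtool(yaw,t); return np.array(bottom)-R.apply([L,0,0]),R
E
python3 - <<'E'
from h import *
P,R=tcp_for([.5511,-.2331,.19]);print(P,cur()[0],R.as_matrix().round(3))
print(rel(P,R))
p,r,o=cur()
for k in np.linspace(.1,1,10):
    Rk=Rn.from_rotvec((r.inv()*R).as_rotvec()*k); 
print(np.linalg.norm(rel(P,R)[1])*57.3)
E
```

```text
[ 0.58981711 -0.22177832  0.32040343] [0.56650112 0.21602132 0.28890875] [[-0.284 -0.281  0.917]
 [-0.083  0.96   0.268]
 [-0.955  0.    -0.296]]
(array([-0.032 , -0.4162,  0.1375]), array([-0.546,  0.293, -0.084]))
35.8306480417254
```

>>> drive_tool(offset=[[-0.01,-0.042,0.014],[-0.02,-0.084,0.028],[-0.03,-0.126,0.042],[-0.032,-0.168,0.056],[-0.032,-0.21,0.07],[-0.032,-0.252,0.084],[-0.032,-0.294,0.098],[-0.032,-0.336,0.112],[-0.032,-0.378,0.125],[-0.032,-0.4162,0.1375]], angular=[[-0.055,0.03,-0.008],[-0.11,0.06,-0.017],[-0.165,0.09,-0.025],[-0.22,0.12,-0.034],[-0.275,0.148,-0.042],[-0.33,0.177,-0.05],[-0.385,0.206,-0.059],[-0.44,0.235,-0.067],[-0.495,0.265,-0.076],[-0.546,0.293,-0.084]])

```text
time_s: 12.72
tool_pos: [0.5894, -0.2238, 0.3189]
tool_rot: [179.8, 72.6, -163.8]
force: [0.8, 0.6, -2.6]
grip_width: 0.0104
```

>>> drive_tool(offset=[[0,0,0],[0,0,0]], angular=[[0,0,0],[0,0,0]])

```text
time_s: 12.98
tool_pos: [0.5892, -0.2233, 0.3176]
tool_rot: [179.5, 72.6, -164.2]
force: [0.0, 0.3, -2.4]
grip_width: 0.0097
```

Run:
```python
from h import *
p,r,o=cur(); print(p,o['force'],o['grip_width'],r.as_matrix().round(3))
P,R=tcp_for([.5511,-.2331,.19]);print(rel(P,R))
P,R=tcp_for([.5511,-.2331,.09]);print(rel(P,R))
S=shot('side','side8');T=shot('top','top8')
s=S['pixels'][:,:,::-1];t=T['pixels'][:,:,::-1]
cv2.imwrite('pics/j1.png',cv2.resize(s[80:270,320:470],(600,760),interpolation=cv2.INTER_CUBIC)[160:])
cv2.imwrite('pics/j2.png',cv2.resize(t[190:310,345:495],(750,600),interpolation=cv2.INTER_CUBIC))
```

```text
[ 0.58916604 -0.22325205  0.31755094] [ 0.03854346  0.26110273 -2.44111318] 0.009712135455379686 [[-0.288 -0.282  0.915]
 [-0.082  0.959  0.27 ]
 [-0.954  0.003 -0.3  ]]
(array([-0.003 ,  0.0012,  0.0001]), array([ 0.002, -0.004, -0.002]))
(array([0.0924, 0.001 , 0.0301]), array([ 0.002, -0.004, -0.002]))
```

View pics/j1.png

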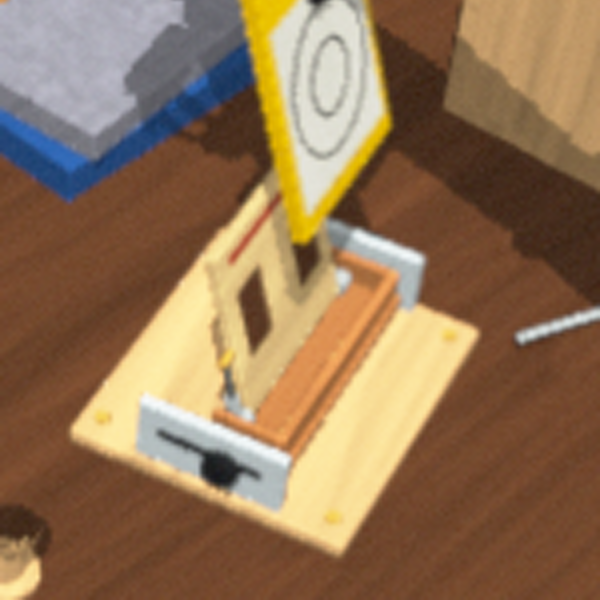

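View pics/j2.png

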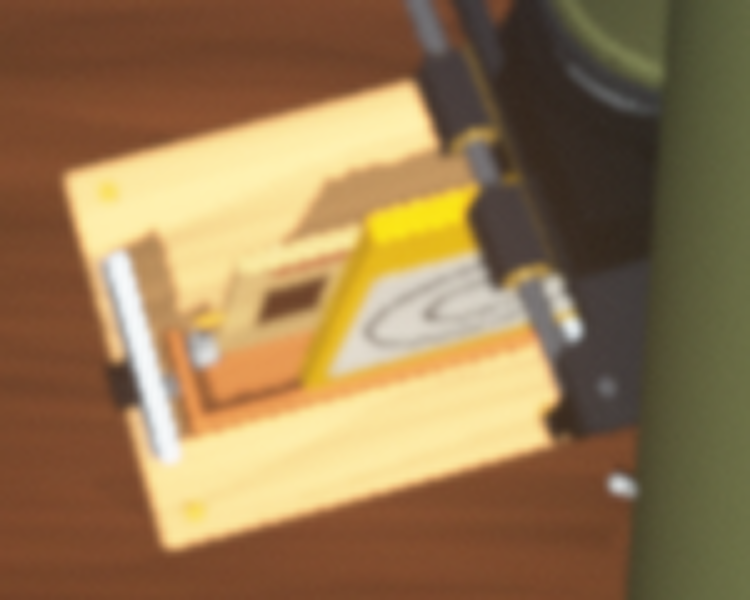

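>>> drive_tool(offset=[[0.03,0.0,0.01],[0.06,0.001,0.02],[0.09,0.001,0.029],[0.1067,0.001,0.0346],[0.1067,0.001,0.0346],[0.1067,0.001,0.0346]], angular=[[0,0,0],[0,0,0],[0.002,-0.004,-0.002],[0.002,-0.004,-0.002],[0.002,-0.004,-0.002],[0.002,-0.004,-0.002]])

```text
time_s: 13.82
tool_pos: [0.591, -0.2205, 0.208]
tool_rot: [-179.7, 73.0, -163.3]
force: [0.8, 0.4, -0.8]
grip_width: 0.0098
```

Run:
```python
from h import *
p,r,o=cur(); print(p,o['force'],o['grip_width'])
P,R=tcp_for([.5511,-.2331,.075]);print(rel(P,R), 'down',r.inv().apply([0,0,-1]))
S=shot('side','side9');T=shot('top','top9')
s=S['pixels'][:,:,::-1];t=T['pixels'][:,:,::-1]
cv2.imwrite('pics/k1.png',cv2.resize(s[140:260,330:450],(600,600),interpolation=cv2.INTER_CUBIC))
cv2.imwrite('pics/k2.png',cv2.resize(t[190:310,345:495],(750,600),interpolation=cv2.INTER_CUBIC))
```

```text
[ 0.59095071 -0.22045687  0.2079825 ] [ 0.75875752  0.43525279 -0.7720939 ] 0.00978853447911459
(array([ 0.0029, -0.0009, -0.0006]), array([0.002, 0.003, 0.002])) down [0.95613794 0.00163858 0.29291219]
```

View pics/k1.png

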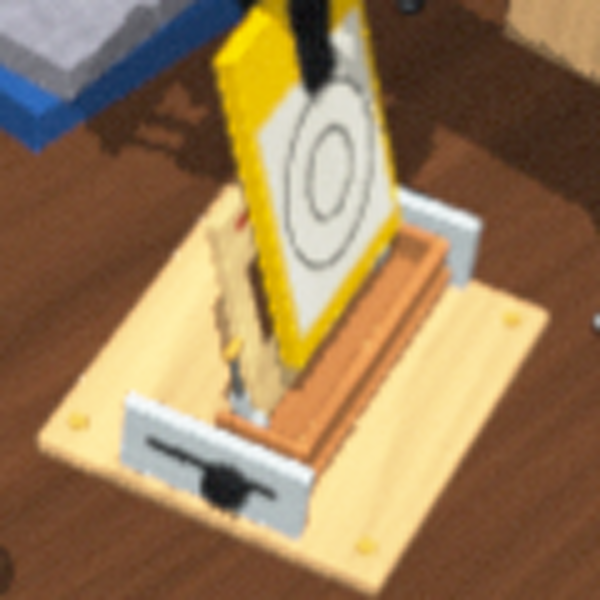

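View pics/k2.png

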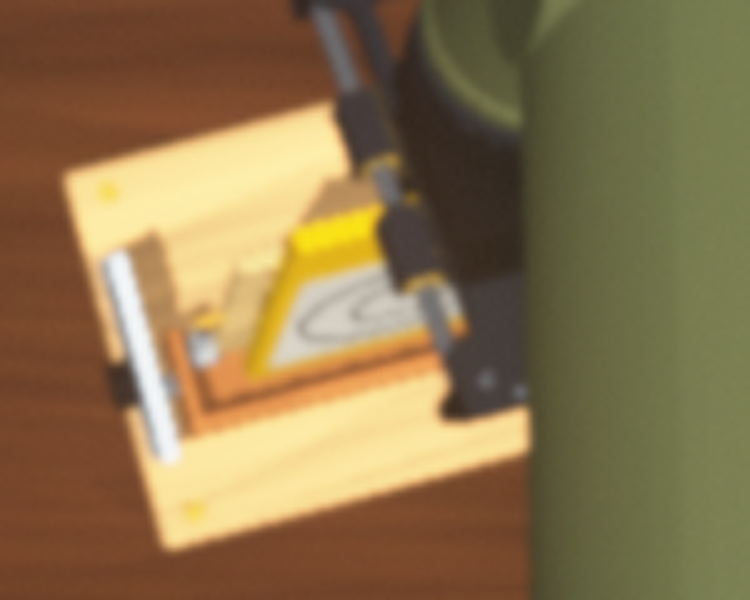

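>>> drive_tool(offset=[[0.012,0,0.003],[0.022,0,0.006],[0.029,0,0.008],[0.0315,0,0.0087],[0.0315,0,0.0087]], angular=[[0,0,0],[0,0,0],[0,0,0],[0,0,0],[0,0,0]])

```text
time_s: 14.55
tool_pos: [0.5901, -0.221, 0.1752]
tool_rot: [-179.7, 73.0, -163.3]
force: [-0.3, 0.7, -1.2]
grip_width: 0.0099
```

>>> drive_tool(offset=[[0.001,0,0.0003],[0.002,0,0.0006],[0.002,0,0.0006]], angular=[[0,0,0],[0,0,0],[0,0,0]])

```text
time_s: 14.92
tool_pos: [0.5901, -0.2209, 0.1732]
tool_rot: [-179.7, 73.0, -163.3]
force: [-0.1, 0.2, -1.5]
grip_width: 0.0096
```

>>> drive_tool(offset=[[0.001,0,0.0003],[0.002,0,0.0006],[0.002,0,0.0006]], angular=[[0,0,0],[0,0,0],[0,0,0]])

```text
time_s: 15.3
tool_pos: [0.59, -0.221, 0.1709]
tool_rot: [-179.7, 73.0, -163.3]
force: [0.4, -0.1, -1.4]
grip_width: 0.0097
```

>>> drive_tool(offset=[[0.001,0,0.0003],[0.002,0,0.0006],[0.002,0,0.0006]], angular=[[0,0,0],[0,0,0],[0,0,0]])

```text
time_s: 15.68
tool_pos: [0.5899, -0.2209, 0.1687]
tool_rot: [-179.7, 73.0, -163.3]
force: [-1.4, -1.6, -2.1]
grip_width: 0.0098
```

>>> drive_tool(offset=[[0.001,0,0.0003],[0.0015,0,0.0004],[0.0015,0,0.0004]], angular=[[0,0,0],[0,0,0],[0,0,0]])

```text
time_s: 16.05
tool_pos: [0.5899, -0.221, 0.1671]
tool_rot: [-179.7, 72.9, -163.3]
force: [-0.0, 0.5, -0.8]
grip_width: 0.0097
```

>>> drive_tool(offset=[[0.001,0,0.0003],[0.0015,0,0.0004],[0.0015,0,0.0004]], angular=[[0,0,0],[0,0,0],[0,0,0]])

```text
time_s: 16.42
tool_pos: [0.59, -0.221, 0.1662]
tool_rot: [-179.6, 73.0, -163.2]
force: [-0.1, 0.4, 2.8]
grip_width: 0.0097
```

>>> drive_tool(offset=[[0.001,0,0.0003],[0.001,0,0.0003],[0.001,0,0.0003]], angular=[[0,0,0],[0,0,0],[0,0,0]])

```text
time_s: 16.8
tool_pos: [0.59, -0.221, 0.1661]
tool_rot: [-179.5, 73.0, -163.1]
force: [-0.3, 0.3, 5.8]
grip_width: 0.01
```

Run:
```python
from h import *
p,r,o=cur(); print(p,o['force'],o['grip_width'],'bottom',p+r.apply([.1365,0,0]))
S=shot('side','side10');T=shot('top','top10')
print(telemetry.get_obs()['force'])
s=S['pixels'][:,:,::-1];t=T['pixels'][:,:,::-1]
cv2.imwrite('pics/l1.png',cv2.resize(s[140:260,330:450],(600,600),interpolation=cv2.INTER_CUBIC))
cv2.imwrite('pics/l2.png',cv2.resize(t[190:310,345:495],(750,600),interpolation=cv2.INTER_CUBIC))
```

```text
[ 0.59001595 -0.22099292  0.16614481] [-0.32159297  0.28213641  5.78079921] 0.010004274413139119 bottom [ 0.55178286 -0.23257539  0.03562153]
[0.02748407 0.14019202 5.05229244]
```

View pics/l1.png

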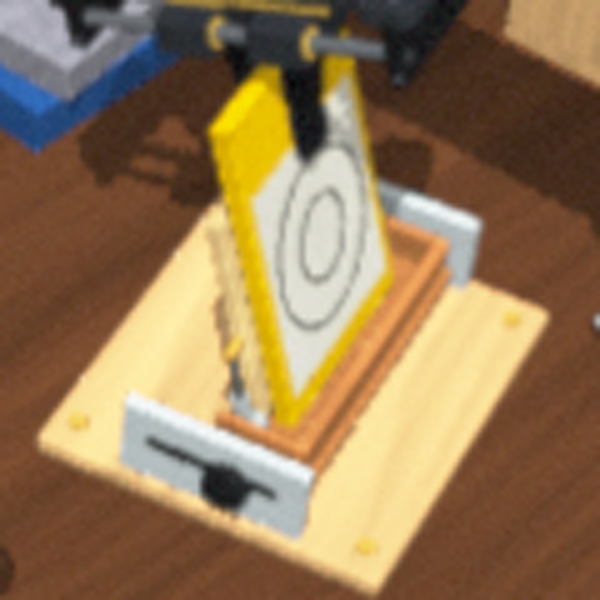

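View pics/l2.png

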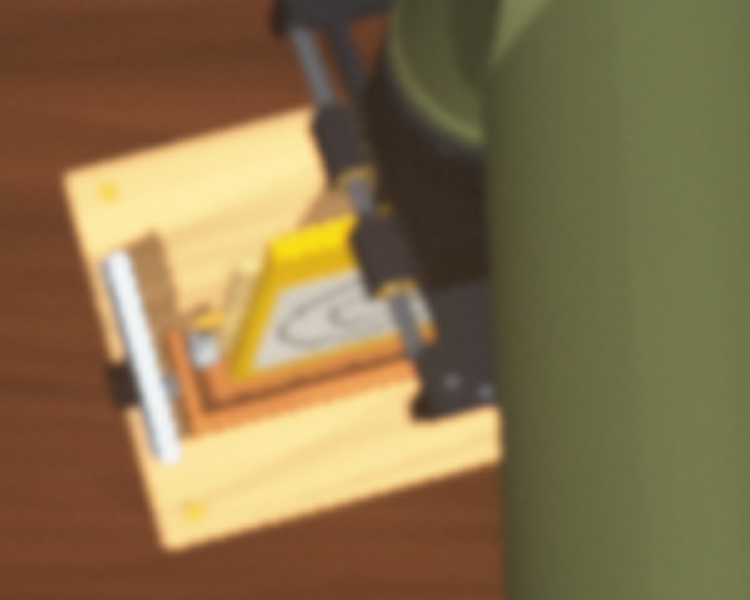

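>>> drive_tool(offset=[[0,0,0],[0,0,0],[0,0,0]], angular=[[0,0,0],[0,0,0],[0,0,0]], fingers=0.63)

```text
time_s: 17.27
tool_pos: [0.5899, -0.221, 0.1658]
tool_rot: [-179.6, 73.0, -163.2]
force: [0.5, 0.2, -0.2]
grip_width: 0.0158
```

Run:
```python
from h import *
p,r,o=cur(); print(p,o['force'],o['grip_width'])
S=shot('side','side11')
s=S['pixels'][:,:,::-1]
cv2.imwrite('pics/m1.png',cv2.resize(s[140:260,330:450],(600,600),interpolation=cv2.INTER_CUBIC))
```

```text
[ 0.58992909 -0.22097025  0.16578506] [ 0.45383324  0.17716156 -0.1955876 ] 0.01581815979531767
```

View pics/m1.png

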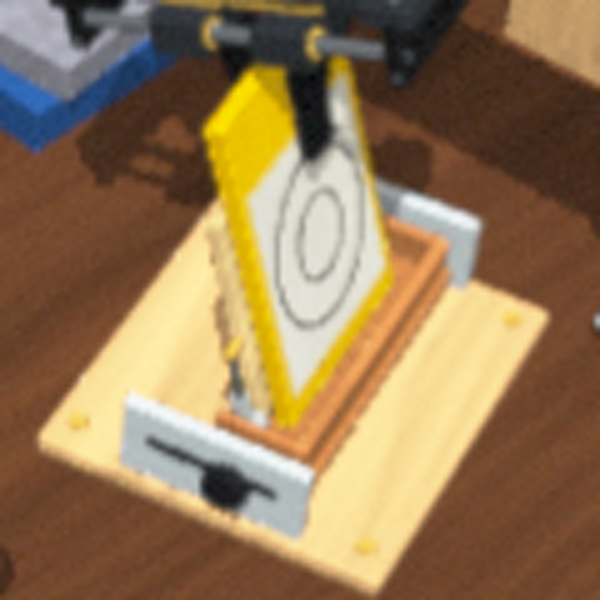

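>>> drive_tool(offset=[[-0.004,0,0],[-0.008,0,0],[-0.012,0,0],[-0.012,0,0]], angular=[[0,0,0],[0,0,0],[0,0,0],[0,0,0]])

```text
time_s: 17.82
tool_pos: [0.5937, -0.2198, 0.1778]
tool_rot: [-179.5, 73.0, -163.1]
force: [1.4, 0.8, 0.3]
grip_width: 0.0159
```

>>> drive_tool(offset=[[0,0,0],[0,0,0],[0,0,0],[0,0,0],[0,0,0]], angular=[[0,0,0],[0,0,0],[0,0,0],[0,0,0],[0,0,0]], fingers=-0.2)

```text
time_s: 18.45
tool_pos: [0.5937, -0.2199, 0.1778]
tool_rot: [-179.5, 73.0, -163.1]
force: [0.3, 0.2, -0.6]
grip_width: 0.0505
```

>>> drive_tool(offset=[[-0.015,0,0],[-0.04,0,0],[-0.08,0,0],[-0.12,0,0],[-0.12,0,0]], angular=[[0,0,0],[0,0,0],[0,0,0],[0,0,0],[0,0,0]])

```text
time_s: 19.08
tool_pos: [0.6294, -0.2085, 0.2969]
tool_rot: [-179.0, 73.4, -162.6]
force: [-0.3, 0.3, 0.2]
grip_width: 0.052
```

Run:
```python
from h import *
p,r,o=cur(); print(p,o['force'],o['grip_width'])
S=shot('side','side12');T=shot('top','top12')
s=S['pixels'][:,:,::-1];t=T['pixels'][:,:,::-1]
cv2.imwrite('pics/n1.png',cv2.resize(s[140:260,330:450],(600,600),interpolation=cv2.INTER_CUBIC))
cv2.imwrite('pics/n2.png',t)
cv2.imwrite('pics/n3.png',s)
```

```text
[ 0.62935424 -0.20854945  0.29688454] [-0.28507265  0.29942814  0.15956007] 0.0519799193968763
```

View pics/n1.png

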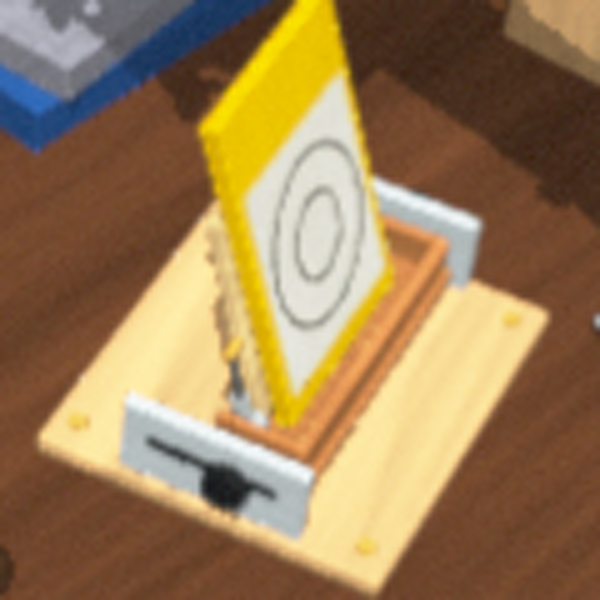

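View pics/n2.png

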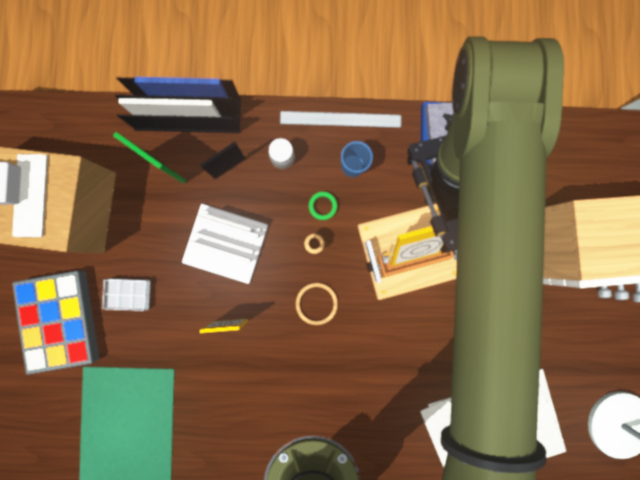

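Run:
```python
from h import *
S=load('side12')
a=np.deg2rad(16.3);O=np.array([.5675,-.2252,0])
M=np.array([[np.cos(a),-np.sin(a),0],[np.sin(a),np.cos(a),0],[0,0,1]])
o,d=ray(S,up([(203,130),(290,426),(216,140)],5,(330,140))+[0,-1.8])
o=M.T@(o-O);d=d@M
for y in (.054,.057,.06):
    P=o+d*((y-o[1])/d[:,1])[:,None];v=P[0]-P[1];print(P.round(4),np.arctan2(v[0],v[2]),np.linalg.norm(v))
```

```text
[[ 0.0449  0.054   0.2031]
 [-0.0181  0.054   0.0364]
 [ 0.038   0.054   0.2002]] 0.3615994688265755 0.1781368489714405
[[ 0.0437  0.057   0.206 ]
 [-0.0192  0.057   0.0399]
 [ 0.0367  0.057   0.2031]] 0.36159946882657507 0.17759131532617298
[[ 0.0424  0.06    0.2089]
 [-0.0202  0.06    0.0433]
 [ 0.0355  0.06    0.2061]] 0.361599468826575 0.1770457816809052
```

Run:
```python
from h import *
print(sign_off())
```

```text
the job is handed in; nothing more can be done
None
```

The backrest is at its rear stop, and the yellow board stands centred in the trough, leaning back on it. I handed the job in at about 19 s; no verdict is reported.

- **Backrest:** I pushed it along its arc with the closed fingers. It passed the dead point and snapped back. The highest force I read was about 11 N, but readings came only at the end of each move.
- **Board:** I took the larger yellow board from the rack and carried it tilted back 0.3 rad. I lowered it in 1.5–2 mm steps until I felt the trough floor, at about 4 N. I held it there at about 7 N (net), opened the fingers partly, slid up off the board, then opened wider and backed away.

**Last checks:**
- The measured lean was about 0.36 rad, inside the 0.22–0.5 window. It is a one-camera estimate, a little more than the 0.30 rad I set it down at.
- At touchdown the lower edge was within about 2 mm of my estimated trough centre, at z about 35 mm. The trough floor came out at about 34 mm.
- The tool force was near zero after backing off. The bystanders I could see in the last top view were in place; the arm hid the screwdriver there.

**Disagreement:** the two cameras differed by 4–8 mm at the easel. I corrected the side view by about 1.8 pixels, using the fingertips as reference. With that, vision and touch agreed on the hinge position to about 1 mm.

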